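# Put the dry goods back into their holders after cooking

## Task

Put the seasonings and the coffee away, each fully down and upright where its kind belongs: the pepper mill in the wide well and the salt shaker in the narrow well of the dark salt-and-pepper stand, the two loose spice jars in the two free wells of the light three-well spice block, and the coffee pack in the grey metal dry-goods bin. Leave the drinking glass and the jar that already stands in the spice block where they are.

Things in the scene. Friction and masses are not known exactly. Their poses are not given: they have to be found in the camera images.
- pepper_mill: Turned wooden pepper mill, loose, round, 170 mm tall: body up to 58 mm across (0 to 122 mm up, waisted), round head 49 mm across (123 to 159 mm up), small metal knob 12 mm across on top. The head does not turn. Origin at the centre of its underside, z up.
- salt_shaker: Glass salt shaker with a grey domed cap, loose, round, 90 mm tall: glass 44 mm across (to about 70 mm up), cap about 34 mm across above that. Origin at the centre of its underside, z up.
- jar_a: Glass spice jar with a red screw cap: round, 106 mm tall, body 42 mm across (to 85 mm up), cap 45 mm across (85 to 106 mm). Solid, lid fixed. Origin at the centre of its underside, z up. Loose on the worktop; the same as jar_b, and the two may be exchanged.
- jar_b: Glass spice jar with a red screw cap: round, 106 mm tall, body 42 mm across (to 85 mm up), cap 45 mm across (85 to 106 mm). Solid, lid fixed. Origin at the centre of its underside, z up. Loose on the worktop; the same as jar_a, and the two may be exchanged.
- coffee_pack: Brown cardboard coffee pack, loose, standing upright: 58 mm along its x, 92 mm along its y, 150 mm tall. Rigid. Origin at the centre of its underside, z up.
- tumbler: Clear drinking glass, 81 mm across the rim and 93 mm tall, standing loose among the things. Not to be moved. Origin at the centre of its underside.
- spice_block: Light wooden block, cannot move: 80 mm along its x, 212 mm along its y, top 42 mm above the worktop. Three equal round wells 53 mm across with bevelled rims, centred at y = -68 (holds jar_home), 0 and +68 mm (both free), x = 0; well floors 17 mm above the worktop. Origin: centre of its underside; x points roughly away from the robot, y roughly to the robot's left.
- table_stand: Dark wooden stand, cannot move: 88 mm along its x, 176 along its y plus a low steel bow (to 40 mm high) at each end, top 38 mm above the worktop. Two round bevelled wells at x = 0: wide, 66 mm across, at y = +42 mm; narrow, 52 mm, at y = -50 mm; their floors 16 mm above the worktop. Origin: centre of its underside; x roughly away from the robot, y roughly to its left.
- dry_bin: Grey open rectangular metal bin with a steel rim, cannot move: 84 mm along its x, 118 mm along its y, 69 mm tall; inside 76 by 110 mm, floor 4 mm above the worktop. The coffee pack stands in it with its 92 mm side along the bin's y. Origin: centre of its underside; x points roughly away from the robot, y roughly to the robot's left.
- jar_home: A third spice jar, the same as jar_a, which already stands loose in the spice block's well at y = -68 mm. Not to be moved. Origin at the centre of its underside.
Not all that is in view belongs to the job. Leave any purple look-alike of the pepper_mill alone.

How it is judged:
At the end, for the whole second after the job is handed in: Mill and salt stand in their stand wells, jar_a and jar_b in the block's free wells (within 10 mm of centre), pack in the bin (15 mm), all within 8 mm of the floor; jar_home in its well. These and the glass upright (0.12 rad), at rest, released; glass within 30 mm of its start (x of pepper_mill in the frame of table_stand between -0.01 and 0.01 m and y of pepper_mill in the frame of table_stand between 0.032 and 0.052 m and z of pepper_mill in the frame of table_stand between 0.008 and 0.024 m and x of salt_shaker in the frame of table_stand between -0.01 and 0.01 m and y of salt_shaker in the frame of table_stand between -0.06 and -0.04 m and z of salt_shaker in the frame of table_stand between 0.008 and 0.024 m and x of coffee_pack in the frame of dry_bin between -0.015 and 0.015 m and y of coffee_pack in the frame of dry_bin between -0.015 and 0.015 m and z of coffee_pack in the frame of dry_bin between -0.004 and 0.012 m and ((x of jar_a in the frame of spice_block between -0.01 and 0.01 m and y of jar_a in the frame of spice_block between -0.01 and 0.01 m and z of jar_a in the frame of spice_block between 0.009 and 0.025 m) or (x of jar_a in the frame of spice_block between -0.01 and 0.01 m and y of jar_a in the frame of spice_block between 0.058 and 0.078 m and z of jar_a in the frame of spice_block between 0.009 and 0.025 m)) and ((x of jar_b in the frame of spice_block between -0.01 and 0.01 m and y of jar_b in the frame of spice_block between -0.01 and 0.01 m and z of jar_b in the frame of spice_block between 0.009 and 0.025 m) or (x of jar_b in the frame of spice_block between -0.01 and 0.01 m and y of jar_b in the frame of spice_block between 0.058 and 0.078 m and z of jar_b in the frame of spice_block between 0.009 and 0.025 m)) and x of jar_home in the frame of spice_block between -0.01 and 0.01 m and y of jar_home in the frame of spice_block between -0.078 and -0.058 m and z of jar_home in the frame of spice_block between 0.009 and 0.025 m and angle between each of salt_shaker, jar_a, jar_b, coffee_pack, pepper_mill, jar_home, tumbler's own z axis and vertical below 0.12 rad and linear speed of each of salt_shaker, jar_a, jar_b, coffee_pack, pepper_mill, jar_home, tumbler below 0.02 m/s and distance of tumbler from where it was at the start of the episode below 0.03 m); the robot touches nothing.
It fails at once if the drinking glass is pushed more than 30 mm or tipped (distance of tumbler from where it was at the start of the episode above 0.03 m or angle between tumbler's own z axis and vertical above 0.3 rad).
It fails at once if the jar already in the spice block is lifted out or tipped (distance of jar_home from where it was at the start of the episode above 0.02 m or angle between jar_home's own z axis and vertical above 0.3 rad).
It also fails if it takes over 120 s, if anything falls off the work surface, if the arm or the gripper's body presses on something with over 40 N, if the wrist force passes 120 N, or if a joint passes its speed limit or range.

## Robot

A 7-joint arm with a two-finger parallel gripper is mounted at the origin on a cart in front of the work surface, level with it; the furniture and walls round the work are solid. World frame = base frame: x ahead of the robot, y to its left, z up, the work surface at z = 0. Lengths are in m, angles in rad, forces in N, time in s.
With the tool pointing down it reaches from about 0.425 to 0.95 m from the base axis. Payload 4.7 kg.
Tool frame: the origin (TCP) lies on the centre line of the jaws, within the pads' length; the fingertips stand 8 mm ahead of it and the grasp point (between the pads) lies 11 mm behind it; z points along the fingers, y is the line along which they close (so a half turn about z gives the same grasp; the last joint's range is limited). The gripper opens to 87 mm and grips with 3 to 60 N. Pads are 19 mm wide; open, the fingers measure 117 mm over their backs; the gripper's body (75 mm by 190 mm) begins 51 mm behind the grasp point.
Start: joints at [-1.359, 0.469, -0.049, 1.532, 0.024, 1.141, -0.082], TCP at [0.161, 0.656, 0.231] pointing down, gripper open.
Joint ranges: [-2.59, 2.59], [-0.33, 1.99], [-1.39, 1.29], [0.1, 2.45], [-1.04, 4.18], [0.21, 1.99], [-2.66, 2.66]. Speed limits (rad/s): [2.57, 2.57, 3.14, 3.14, 3.14, 3.14, 3.14].

## Interface

Orientations are given as [roll, pitch, yaw] about the fixed x, y, z axes, in that order (R = Rz(yaw) Ry(pitch) Rx(roll)).
In Python, from rig import monitor, imaging, ticket gives the robot as it stands. The module is installed in compiled form; this text tells all that it offers.
- The arm moves only by the shell command python3 -m creep 'ROWS' [FORCE]. ROWS is JSON, a list of rows, each a list of 7 numbers: the turn, a rotation vector about the tool's x, y, z normalised to -1 to 1, where 1 is 180 degrees, then the shift along the tool's x, y, z normalised to -1 to 1, where 1 is 0.15 m, then the closure, from 0 (fully open) to 1 (shut). A call has 1 to 8 rows; each row is the pose to reach, as a shift and turn from the pose commanded when the call began, along the tool's axes at that moment, turning the shorter way round; what a row does not reach only later rows make up. A row lasts 1/8 s, in which the tool goes at most 62.5 mm and 10.7 degrees, less where a joint would pass 70% of its speed; a pose out of reach is approached as far as the arm can. A call with a number of a shift or a turn outside -1 to 1 is refused whole. A call with a gripper value outside its range is refused whole. The fingers move at their own pace and stop on an object; FORCE is the grip in N (left out, the last holds). Time passes only in rows, so rows that repeat a pose let the fingers close. It gives the time, the measured TCP pose, the force, the opening and the grip force at its end, in the units of the state.
- monitor.state(): the state, without advancing time (a new reading comes with each control period).
- imaging.get_image(name): name is "side" or "top" or "wrist"; returns a dict with "color" (420x560x3 uint8, red, green, blue), "mtx" (3x3 intrinsics, pixels), "world_to_cam" (4x4, takes a point from world to camera coordinates). Camera axes: x right, y up, looking along -z (the intrinsics and any distortion apply to the point x, -y, -z); pixel columns grow to the right and rows downward; lengths in m; the calibration is good to about 2 mm. A picture is of the moment at which its call begins. There is no depth.
- ticket.close_job(): hands the job in; it is judged then, once.
The state is a dict: "t": time; "joint_positions": joint angles; "qvel": joint speeds; "joint_torque": joint torques, N m; "tcp_pos": TCP position; "orientation": TCP orientation; "force": force on the tool from outside, world axes, zero at the start; "ft_torque": the same for the moment, N m; "opening": finger opening in m; "grip_force": force on a finger pad.
Only numpy, scipy, OpenCV 4.12 (cv2) and the standard library are available. Lean on these libraries where they do the work, as an engineer would, in place of code of your own. Each camera call takes 0.05 s, during which the arm holds its last target. There are 200 camera calls.

## Working session

There is one attempt and no reset: what is moved stays moved. The work goes in short steps, Python scripts to look and compute and a shell command to move; the robot and the scene stay as the last step left them, time stands still between calls to the robot, and variables do not carry over. Pictures are saved under pics/ and viewed, at most 14 in all, crops included, and the job is handed in when it is done.

```bash
mkdir -p pics; cat > h.py <<'E'
import numpy as np, cv2, json
from rig import monitor, imaging, ticket
def snap(n,f):
    d=imaging.get_image(n); cv2.imwrite(f'pics/{f}.png',d['color'][:,:,::-1]); np.savez(f'{f}.npz',**{k:np.array(v) for k,v in d.items()}); return d
def ray(d,px,z):
    # world point at height z
    T=np.array(d['world_to_cam']);K=np.array(d['mtx']);R=T[:3,:3];c=-R.T@T[:3,3]
    v=np.linalg.inv(K)@[px[0],px[1],1];v=R.T@(v*[1,-1,-1]); s=(z-c[2])/v[2]; return c+s*v
def proj(d,p):
    T=np.array(d['world_to_cam']);K=np.array(d['mtx']);q=(T[:3,:3]@p+T[:3,3])*[1,-1,-1];q=K@q;return q[:2]/q[2]
E
python3 - <<'E'
from h import *
for n in ['top','side','wrist']:
    d=snap(n,n+'0'); T=d['world_to_cam'];print(n,np.round(-T[:3,:3].T@T[:3,3],3),[k for k in d])
a=[cv2.imread(f'pics/{n}0.png') for n in ['top','side']]
cv2.imwrite('pics/top0b.png',cv2.resize(a[0],(800,600),interpolation=cv2.INTER_CUBIC))
cv2.imwrite('pics/side0b.png',cv2.resize(a[1],(800,600),interpolation=cv2.INTER_CUBIC))
print(monitor.state())
E
```

```text
top [-0.129  0.161  1.673] ['color', 'mtx', 'world_to_cam']
side [-0.61  -0.194  0.678] ['color', 'mtx', 'world_to_cam']
wrist [0.09  0.672 0.385] ['color', 'mtx', 'world_to_cam']
{'t': 0.15, 'joint_positions': array([-1.35887119,  0.46922012, -0.04862691,  1.53338409,  0.0241085 ,
        1.14100818, -0.08231899]), 'qvel': array([ 0.00100997, -0.00199896, -0.00087254, -0.00408891,  0.00092739,
        0.00253191, -0.00068183]), 'joint_torque': array([ 6.00848161e-04, -5.08426845e+01, -8.09737598e-02, -2.36420488e+01,
       -6.13739784e-02,  3.55973491e-02,  1.25423121e-04]), 'tcp_pos': array([0.16085231, 0.65510848, 0.22977992]), 'orientation': array([-3.14015918e+00,  3.74000889e-05,  2.90080546e+00]), 'force': array([-0.20366734, -0.23567277,  0.51425307]), 'ft_torque': array([ 0.00390215, -0.02170083, -0.01868207]), 'grip_force': 0.0, 'opening': 0.08694748588752094}
```

View pics/top0b.png

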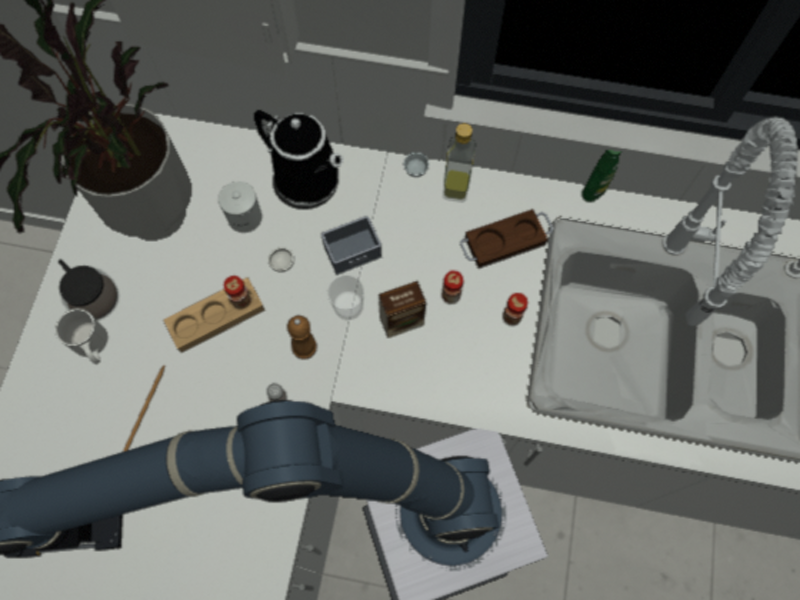

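View pics/side0b.png

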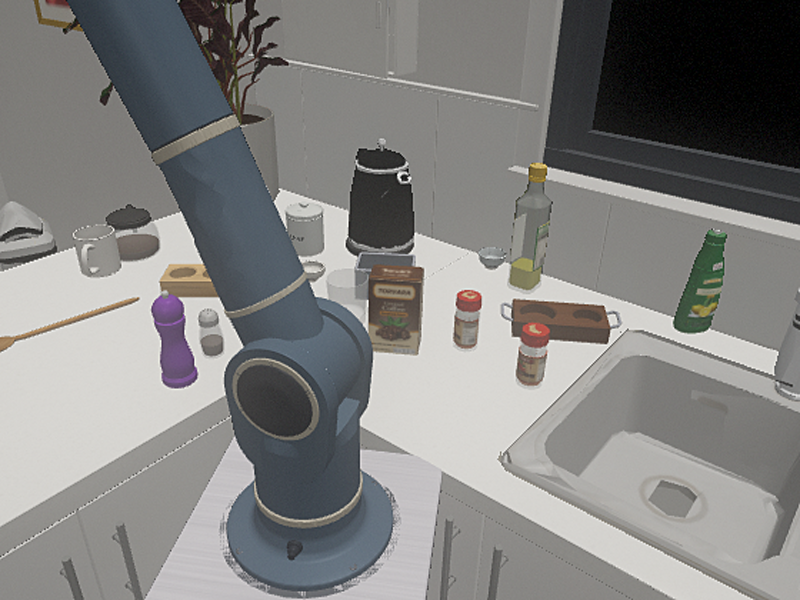

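Top view (800x600 scale) shows these:
- Brown mill at (300,335). The purple look-alike is hidden under the arm in this view; in the side view it is at (175,340).
- Salt at (277,392), jars at (453,285) and (516,307), pack at (402,308), glass at (346,298).
- Bin at (352,245), dark stand at (507,238), spice block at (213,314).

The brown wooden mill fits the description and the purple one does not. I'll confirm it in enlarged crops, which I also need for measuring.

```bash
python3 - <<'E'
from h import *
a=cv2.imread('pics/top0.png')
def crop(n,x,y,w,h,s):
    c=cv2.resize(a[y:y+h,x:x+w],None,fx=s,fy=s,interpolation=cv2.INTER_CUBIC)
    for i in range(0,w,20): cv2.putText(c,str(x+i),(i*s,10),0,.4,(0,0,255),1);cv2.line(c,(i*s,12),(i*s,18),(0,0,255),1)
    for i in range(0,h,20): cv2.putText(c,str(y+i),(0,i*s+4),0,.4,(255,0,0),1);
    cv2.imwrite(f'pics/{n}.png',c)
crop('cl',105,185,160,110,5); crop('cr',220,140,176,100,4)
E
```

```text
(no output)
```

View pics/cl.png

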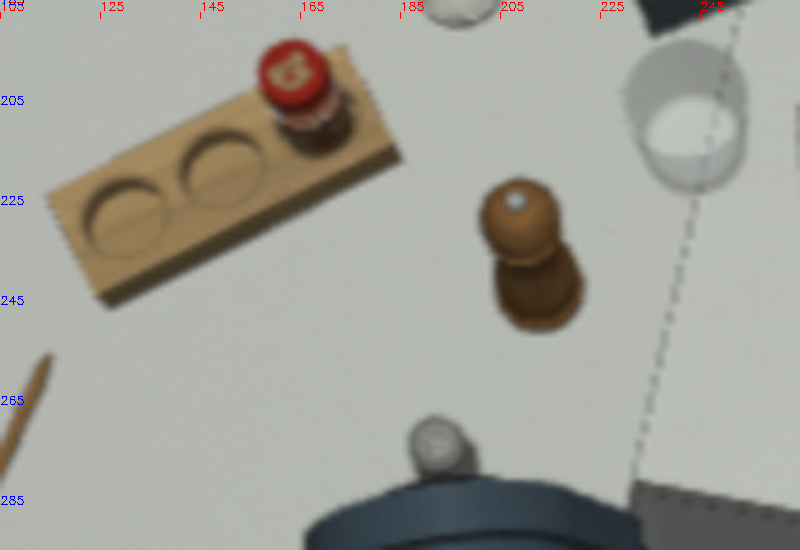

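View pics/cr.png

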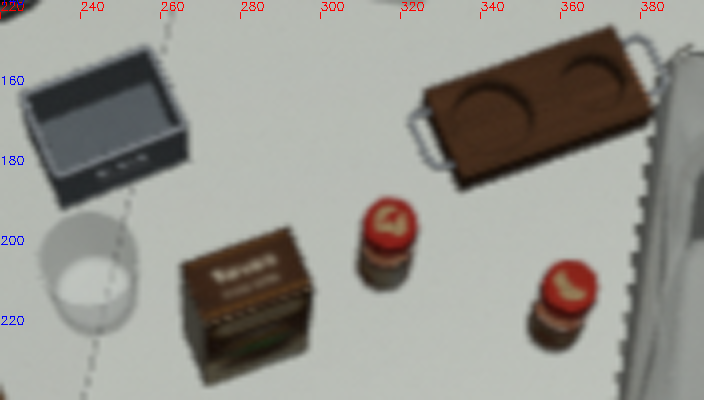

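The crop confirms the mill: brown wood with a metal knob at crop (516,201). The knob, wells, rims and jar caps are clear enough to measure.

```bash
python3 - <<'E'
from h import *
d=dict(np.load('top0.npz'))
L=lambda x,y,z:ray(d,(105+x/5,185+y/5),z)[:2]
R=lambda x,y,z:ray(d,(220+x/4,140+y/4),z)[:2]
def P(n,v):print(n,np.round(v,3).tolist())
w=[L(126,217,.042),L(222,170,.042)];P('block wells +68,0',w);P('yaw',np.arctan2(*(w[0]-w[1])[::-1])-np.pi/2);P('sp',np.linalg.norm(w[0]-w[1]))
c=[L(47,195,.042),L(342,45,.042),L(400,152,.042),L(103,298,.042)];P('block c',np.mean(c,0));P('yaw',np.arctan2(*(c[0]-c[1])[::-1])-np.pi/2);P('side',[np.linalg.norm(c[0]-c[1]),np.linalg.norm(c[1]-c[2])])
P('home jar',L(294,72,.106))
P('mill',[L(516,201,.17),L(520,222,.141),L(540,300,0.0)]);P('salt',L(438,441,.085));P('tumbler',L(686,100,.093))
w=[R(492,118,.038),R(592,84,.038)];P('stand wells',w);P('yaw',np.arctan2(*(w[0]-w[1])[::-1])-np.pi/2);P('sp',np.linalg.norm(w[0]-w[1]))
c=[R(427,90,.038),R(612,27,.038),R(655,115,.038),R(460,178,.038)];P('stand c',np.mean(c,0));P('yaw',np.arctan2(*(c[0]-c[1])[::-1])-np.pi/2);P('sides',[np.linalg.norm(c[0]-c[1]),np.linalg.norm(c[1]-c[2])])
c=[R(22,95,.069),R(148,47,.069),R(187,127,.069),R(58,176,.069)];P('bin c',np.mean(c,0));P('yaw',np.arctan2(*(c[0]-c[1])[::-1])-np.pi/2);P('sides',[np.linalg.norm(c[0]-c[1]),np.linalg.norm(c[1]-c[2])])
c=[R(181,263,.15),R(290,228,.15),R(313,290,.15),R(205,325,.15)];P('pack c',np.mean(c,0));P('yaw',np.arctan2(*(c[0]-c[1])[::-1])-np.pi/2);P('sides',[np.linalg.norm(c[0]-c[1]),np.linalg.norm(c[1]-c[2])])
P('jars',[R(390,222,.106),R(568,287,.106)])
E
```

```text
block wells +68,0 [[0.567, 0.423], [0.579, 0.357]]
yaw 0.166
sp 0.067
block c [0.577, 0.356]
yaw 0.187
side [0.21, 0.086]
home jar [0.6, 0.291]
mill [[0.447, 0.182], [0.445, 0.184], [0.442, 0.189]]
salt [0.348, 0.272]
tumbler [0.506, 0.063]
stand wells [[0.54, -0.297], [0.542, -0.388]]
yaw 0.02
sp 0.091
stand c [0.541, -0.339]
yaw 0.023
sides [0.17, 0.088]
bin c [0.637, 0.01]
yaw 0.071
sides [0.112, 0.08]
pack c [0.432, -0.042]
yaw -0.0
sides [0.088, 0.053]
jars [[0.454, -0.169], [0.358, -0.28]]
```

```bash
cat >> h.py <<'E'
def go(x,y,z,yaw=np.pi/2):
    from scipy.spatial.transform import Rotation as Ro
    s=monitor.state();Rc=Ro.from_euler('xyz',s['orientation']);v=Rc.inv().apply(np.array([x,y,z])-s['tcp_pos'])/.15
    r=(Rc.inv()*Ro.from_euler('xyz',[np.pi,0,yaw])).as_rotvec()/np.pi
    print('turn',np.round(r,4),'shift',np.round(v,3))
E
python3 - <<'E'
from h import *
t=dict(np.load('top0.npz'));s=dict(np.load('side0.npz'));k=1.4286
for n,d,p,z in [('kettle base near',t,(305,203),0),('kettle right',t,(338,190),0),('kettle top knob',t,(295,122),.25),('kettle spout',t,(337,160),.2),('purple base',s,(180,380),0),('salt base',s,(212,350),0),('jar1',s,(465,345),0),('jar2',s,(531,383),0),('bottle base',t,(457,195),0),('green',t,(595,198),0)]:
    print(n,np.round(ray(d,np.array(p)/k,z),3))
go(.348,.272,.25)
E
```

```text
kettle base near [0.802 0.08  0.   ]
kettle right [ 0.81  -0.007  0.   ]
kettle top knob [0.86  0.056 0.25 ]
kettle spout [ 0.77  -0.007  0.2  ]
purple base [ 0.259  0.294 -0.   ]
salt base [0.355 0.276 0.   ]
jar1 [ 0.451 -0.172  0.   ]
jar2 [ 0.352 -0.29   0.   ]
bottle base [ 0.701 -0.278  0.   ]
green [ 0.582 -0.594  0.   ]
turn [-4.000e-04  3.000e-04  4.234e-01] shift [-1.821 -2.183 -0.132]
```

```bash
python3 - <<'E'
from h import *
go(.349,.274,.25,2.90)
E
```

```text
turn [-0.0005  0.      0.0003] shift [-1.824 -2.169 -0.132]
```

```bash
python3 -m creep '[[0,0,0,-0.6,-0.72,-0.045,0],[0,0,0,-0.6,-0.72,-0.045,0],[0,0,0,-0.6,-0.72,-0.045,0]]' >/dev/null; python3 -m creep '[[0,0,0,-0.6,-0.72,-0.045,0],[0,0,0,-0.6,-0.72,-0.045,0],[0,0,0,-0.6,-0.72,-0.045,0]]' >/dev/null; python3 -m creep '[[0,0,0,-0.62,-0.73,-0.045,0],[0,0,0,-0.62,-0.73,-0.045,0],[0,0,0,-0.62,-0.73,-0.045,0],[0,0,0,-0.62,-0.73,-0.045,0]]'
python3 - <<'E'
from h import *
snap('wrist','w1');go(.349,.274,.25,2.90)
a=cv2.imread('pics/w1.png');cv2.imwrite('pics/w1b.png',cv2.resize(a,(800,600)))
E
```

```text
t: 1.4
tcp_pos: [0.3488, 0.2746, 0.251]
orientation: [3.14, 0.0, 2.899]
force: [-0.0, 1.4, -0.7]
opening: 0.0866
grip_force: 0.0
turn [ 0.0004 -0.0001  0.0006] shift [-0.009 -0.01   0.006]
```

View pics/w1b.png

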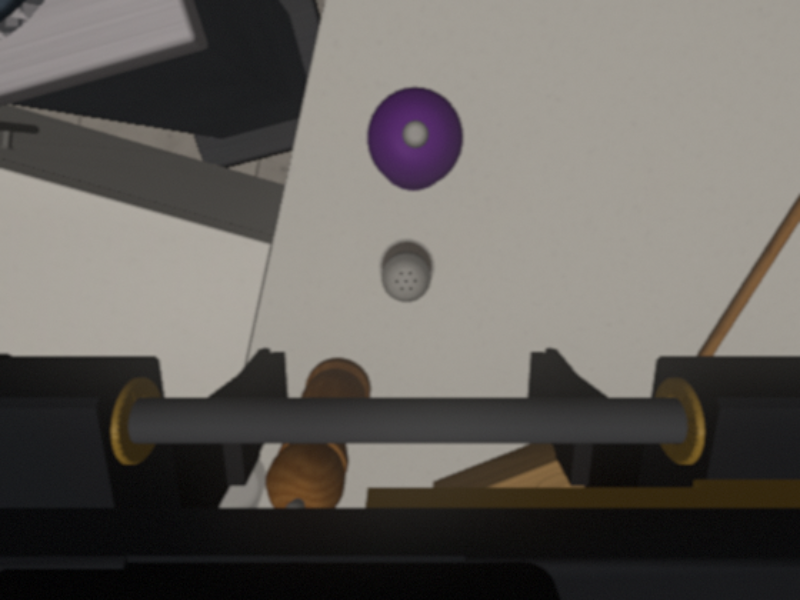

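The wrist view shows the salt cap top at (405,277), the purple mill's knob at (415,134), and the brown mill lower left at about (305,485).

```bash
python3 - <<'E'
from h import *
w=dict(np.load('w1.npz'));k=1.4286
print('salt',ray(w,(405/k,278/k),.088),'purple',ray(w,(415/k,134/k),.17),'salt base rim',ray(w,(407/k,240/k),.06))
m=ray(w,(405/k,278/k),.088);go(m[0],m[1],.037,2.90)
E
```

```text
salt [0.34619883 0.27286826 0.088     ] purple [0.26424985 0.29845287 0.17      ] salt base rim [0.32573769 0.27930982 0.06      ]
turn [ 0.0004 -0.0001  0.0006] shift [ 0.007 -0.023  1.426]
```

```bash
python3 -m creep '[[0,0,0,0.007,-0.02,0.4,0],[0,0,0,0.007,-0.02,0.72,0],[0,0,0,0.007,-0.02,0.72,0]]' | tail -3; python3 -m creep '[[0,0,0,0,0,0.35,0],[0,0,0,0,0,0.7,0],[0,0,0,0,0,0.7,0]]'; python3 -m creep '[[0,0,0,0,0,0,0.9],[0,0,0,0,0,0,0.9],[0,0,0,0,0,0,0.9],[0,0,0,0,0,0,0.9],[0,0,0,0,0,0,0.9],[0,0,0,0,0,0,0.9]]' 25;  python3 -m creep '[[0,0,0,0,0,-0.3,0.9],[0,0,0,0,0,-0.3,0.9],[0,0,0,0,0,-0.3,0.9]]'
```

```text
force: [-0.3, -0.2, 1.0]
opening: 0.0869
grip_force: 0.0
t: 2.2
tcp_pos: [0.3453, 0.2721, 0.0366]
orientation: [-3.137, -0.003, 2.903]
force: [-0.5, 0.2, 0.5]
opening: 0.0874
grip_force: 0.0
t: 2.95
tcp_pos: [0.3471, 0.2724, 0.0381]
orientation: [3.14, 0.001, 2.901]
force: [0.7, 0.8, 3.0]
opening: 0.0404
grip_force: 24.9
t: 3.32
tcp_pos: [0.3462, 0.2712, 0.0823]
orientation: [-3.141, -0.001, 2.901]
force: [-1.1, -0.5, -1.7]
opening: 0.04
grip_force: 24.7
```

```bash
python3 -m creep '[[0,0,0,0,0,-0.5,0.9],[0,0,0,0,0,-0.98,0.9],[0,0,0.1,0,0,-0.98,0.9],[0,0,0.2,0,0,-0.98,0.9],[0,0,0.3,0,0,-0.98,0.9],[0,0,0.4236,0,0,-0.98,0.9],[0,0,0.4236,0,0,-0.98,0.9],[0,0,0.4236,0,0,-0.98,0.9]]' | tail -5;python3 -c "
from h import *
go(.542,-.389,.22)"
```

```text
tcp_pos: [0.3459, 0.271, 0.2281]
orientation: [-3.139, 0.002, 1.77]
force: [-0.5, -0.4, -0.9]
opening: 0.0402
grip_force: 24.6
turn [-0.0009  0.0008  0.0633] shift [-4.571  0.412  0.063]
```

```bash
python3 -m creep '[[0,0,0.0633,-0.9,0.08,0,0.9],[0,0,0.0633,-0.9,0.08,0,0.9],[0,0,0.0633,-0.9,0.08,0,0.9],[0,0,0.0633,-0.9,0.08,0,0.9]]' | tail -5;python3 -c "
from h import *
go(.542,-.389,.22)"
```

```text
tcp_pos: [0.3854, 0.1416, 0.2289]
orientation: [-3.14, 0.001, 1.575]
force: [-0.3, -0.0, -1.3]
opening: 0.0404
grip_force: 24.7
turn [-0.0006  0.0002  0.0015] shift [-3.542  1.027  0.06 ]
```

```bash
for i in 1 2; do :; done; python3 -m creep '[[0,0,0,-0.9,0.26,0,0.9],[0,0,0,-0.9,0.26,0,0.9],[0,0,0,-0.9,0.26,0,0.9]]' | grep nothing; python3 -m creep '[[0,0,0,-0.9,0.26,0,0.9],[0,0,0,-0.9,0.26,0,0.9],[0,0,0,-0.9,0.26,0,0.9]]' | grep nothing;python3 -m creep '[[0,0,0,-0.9,0.26,0,0.9],[0,0,0,-0.9,0.26,0,0.9],[0,0,0,-0.9,0.26,0,0.9]]' | grep nothing;python3 -m creep '[[0,0,0,-0.84,0.25,0,0.9],[0,0,0,-0.84,0.25,0,0.9],[0,0,0,-0.84,0.25,0,0.9],[0,0,0,-0.84,0.25,0,0.9]]' | tail -5;python3 - <<'E'
from h import *
go(.542,-.389,.17);
d=snap('wrist','w2');print(np.round(proj(d,[.542,-.389,.038])*1.4286),np.round(proj(d,[.540,-.297,.038])*1.4286))
a=cv2.imread('pics/w2.png');cv2.imwrite('pics/w2b.png',cv2.resize(a,(800,600)))
E
```

```text
tcp_pos: [0.5445, -0.386, 0.2282]
orientation: [-3.14, -0.003, 1.579]
force: [0.5, -0.2, 0.5]
opening: 0.0405
grip_force: 24.7
turn [-0.0005 -0.0008  0.0026] shift [-0.021 -0.016  0.388]
[405. 276.] [403. 142.]
```

View pics/w2b.png

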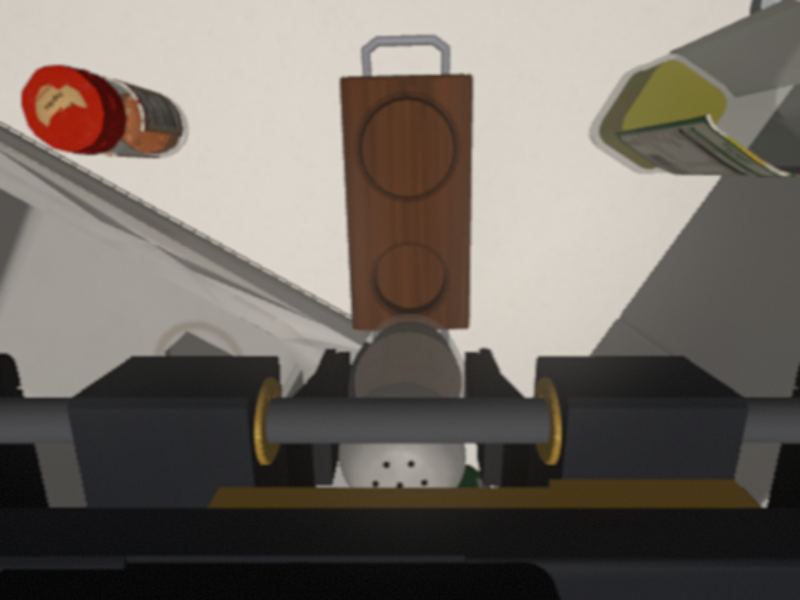

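The wrist view shows the narrow well rim centred at (410,275) and the wide well at (408,147). The salt is held upright.

```bash
python3 - <<'E'
from h import *
w=dict(np.load('w2.npz'));k=1.4286
print(ray(w,(410/k,275/k),.038),ray(w,(408/k,147/k),.038))
go(.545,-.389,.0525+.02);print('place z .053')
E
```

```text
[ 0.54547912 -0.38838981  0.038     ] [ 0.54339122 -0.30015865  0.038     ]
turn [-0.0003 -0.0009  0.0029] shift [-0.028  0.004  1.041]
place z .053
```

```bash
python3 -m creep '[[0,0,0.0028,-0.025,0,0.3,0.9],[0,0,0.0028,-0.025,0,0.52,0.9],[0,0,0.0028,-0.025,0,0.52,0.9]]' >/dev/null; python3 -m creep '[[0,0,0,0,0,0.2,0.9],[0,0,0,0,0,0.4,0.9],[0,0,0,0,0,0.48,0.9],[0,0,0,0,0,0.48,0.9]]'|tail -5; python3 -m creep '[[0,0,0,0,0,0.04,0.9],[0,0,0,0,0,0.08,0.9],[0,0,0,0,0,0.12,0.9],[0,0,0,0,0,0.155,0.9],[0,0,0,0,0,0.155,0.9]]'|tail -5
```

```text
tcp_pos: [0.5444, -0.3912, 0.0805]
orientation: [3.141, -0.0, 1.569]
force: [-0.0, 0.2, -0.7]
opening: 0.0401
grip_force: 24.7
tcp_pos: [0.5434, -0.3916, 0.0558]
orientation: [-3.141, -0.001, 1.568]
force: [0.6, 0.4, -1.1]
opening: 0.0403
grip_force: 24.7
```

```bash
python3 -m creep '[[0,0,0,0,0,0.016,0.9],[0,0,0,0,0,0.016,0.9]]'|tail -5; python3 -m creep '[[0,0,0,0,0,0,0],[0,0,0,0,0,0,0],[0,0,0,0,0,0,0],[0,0,0,0,0,0,0],[0,0,0,0,0,-0.4,0],[0,0,0,0,0,-0.8,0],[0,0,0,0,0,-0.8,0]]'|tail -5;python3 - <<'E'
from h import *
go(.355,-.283,.14)
d=snap('wrist','w3')
a=cv2.imread('pics/w3.png');cv2.imwrite('pics/w3b.png',cv2.resize(a,(800,600)))
E
```

```text
tcp_pos: [0.5439, -0.3921, 0.0544]
orientation: [3.141, 0.0, 1.568]
force: [-0.3, -0.4, -0.1]
opening: 0.0404
grip_force: 24.7
tcp_pos: [0.5458, -0.3946, 0.1799]
orientation: [3.133, 0.006, 1.568]
force: [0.4, -0.5, -0.8]
opening: 0.0867
grip_force: 0.0
turn [ 0.0028  0.0019 -0.0009] shift [ 0.742 -1.277  0.25 ]
```

View pics/w3b.png

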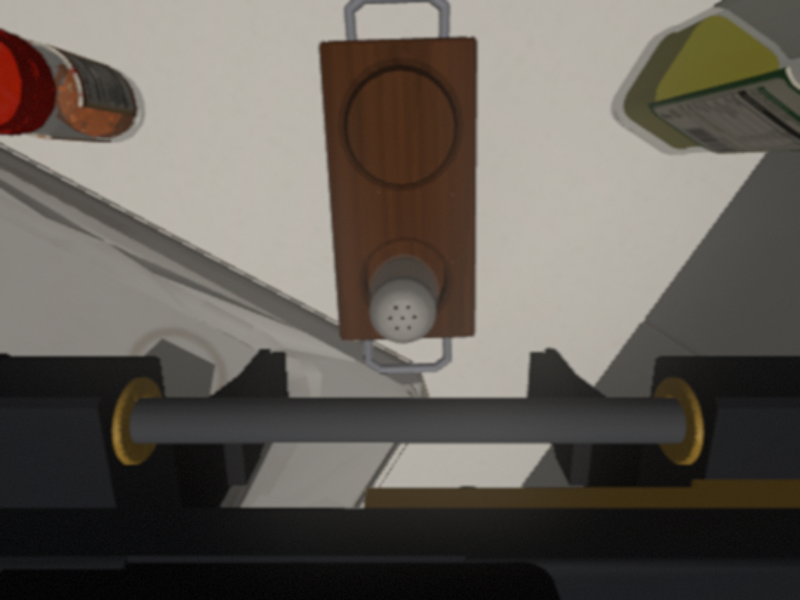

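The salt stands in the narrow well, cap at (403,310). Jar_b is next.

```bash
python3 -m creep '[[0,0,0,0.38,-0.64,0,0],[0,0,0,0.38,-0.64,0,0],[0,0,0,0.38,-0.64,0,0]]'|grep nothing; python3 -m creep '[[0,0,0,0.38,-0.62,0,0],[0,0,0,0.38,-0.62,0,0],[0,0,0,0.38,-0.62,0,0],[0,0,0,0.38,-0.62,0,0]]'|tail -5;python3 - <<'E'
from h import *
go(.357,-.281,.053)
d=snap('wrist','w4')
c=d['color'].astype(int);m=((c[...,0]>90)&(c[...,1]<70)&(c[...,2]<70)).astype(np.uint8)
n,l,s,ce=cv2.connectedComponentsWithStats(m);print([ (s[i],ce[i]) for i in range(1,n) if s[i,4]>150])
print(proj(d,[.357,-.281,.106]),proj(d,[.357,-.281,.095]),proj(d,[.357+.0225,-.281,.106]))
E
```

```text
tcp_pos: [0.3563, -0.2778, 0.1742]
orientation: [3.141, 0.001, 1.569]
force: [0.4, -0.0, 0.2]
opening: 0.0872
grip_force: 0.0
turn [ 0.0003  0.0003 -0.0006] shift [-0.021  0.004  0.808]
[(array([ 413,   18,   72,   79, 3080], dtype=int32), array([447.69805195,  56.57207792])), (array([ 260,  206,   61,   60, 2236], dtype=int32), array([290.69007156, 235.95259392]))]
[286.89655379 230.43772176] [286.80701766 225.54246971] [319.57715289 230.33553118]
```

```bash
python3 -m creep '[[0,0,0,-0.045,0.02,0.2,0],[0,0,0,-0.045,0.02,0.5,0],[0,0,0,-0.045,0.02,0.8,0],[0,0,0,-0.045,0.02,0.8,0]]'|tail -6; python3 -m creep '[[0,0,0,0,0,0,0.9],[0,0,0,0,0,0,0.9],[0,0,0,0,0,0,0.9],[0,0,0,0,0,0,0.9],[0,0,0,0,0,0,0.9],[0,0,0,0,0,0,0.9]]' 25; python3 -m creep '[[0,0,0,0,0,-0.45,0.9],[0,0,0,0,0,-0.9,0.9],[0,0,0,0,0,-0.9,0.9],[0,0,0,0,0,-0.9,0.9]]'|tail -5;python3 -m creep '[[0,0,0,0,0.4,-0.4,0.9],[0,0,0,0.4,0.5,-0.4,0.9],[0,0,0,0.4,0.5,-0.4,0.9]]'|tail -5;python3 -c "
from h import *
go(.567,.423,.25,1.745)"
```

```text
t: 10.6
tcp_pos: [0.3568, -0.2838, 0.0515]
orientation: [-3.135, -0.002, 1.568]
force: [0.0, 0.7, -0.4]
opening: 0.0869
grip_force: 0.0
t: 11.35
tcp_pos: [0.3584, -0.2842, 0.0544]
orientation: [3.141, -0.0, 1.568]
force: [0.7, 1.0, 4.3]
opening: 0.0437
grip_force: 25.0
tcp_pos: [0.3581, -0.2836, 0.1891]
orientation: [3.141, -0.001, 1.569]
force: [0.1, 0.4, -0.6]
opening: 0.0441
grip_force: 25.0
tcp_pos: [0.4351, -0.2197, 0.2476]
orientation: [-3.139, -0.002, 1.576]
force: [-1.0, -0.7, -1.6]
opening: 0.0437
grip_force: 25.0
turn [-0.0007 -0.0006 -0.0537] shift [ 4.28   0.903 -0.011]
```

```bash
python3 -m creep '[[0,0,0,0.86,0.2,0,0.9],[0,0,0,0.86,0.2,0,0.9],[0,0,0,0.86,0.2,0,0.9]]'|grep nothing; python3 -m creep '[[0,0,0,0.86,0.2,0,0.9],[0,0,0,0.86,0.2,0,0.9],[0,0,0,0.86,0.2,0,0.9]]'|grep nothing; python3 -m creep '[[0,0,0,0.86,0.2,0,0.9],[0,0,0,0.86,0.2,0,0.9],[0,0,0,0.86,0.2,0,0.9]]'|grep nothing; python3 -m creep '[[0,0,0,0.86,0.15,0,0.9],[0,0,0,0.86,0.15,0,0.9],[0,0,0,0.86,0.15,0,0.9]]'|grep nothing; python3 -m creep '[[0,0,0,0.84,0.13,0,0.9],[0,0,0,0.84,0.13,0,0.9],[0,0,0,0.84,0.13,0,0.9],[0,0,0,0.84,0.13,0,0.9]]'|tail -5
python3 - <<'E'
from h import *
go(.5665,.4235,.09)
d=snap('wrist','w5')
for p in [(.5665,.4235),(.578,.3565)]: print(proj(d,[*p,.042])*1.4286)
a=cv2.imread('pics/w5.png');cv2.imwrite('pics/w5b.png',cv2.resize(a,(800,600)))
E
```

```text
tcp_pos: [0.5678, 0.4141, 0.2477]
orientation: [-3.14, 0.004, 1.565]
force: [0.2, -0.5, 0.0]
opening: 0.0439
grip_force: 25.0
turn [-0.0004  0.0012 -0.0017] shift [ 0.067 -0.007  1.051]
[406.68990388 253.34070381]
[421.97677956 337.95333159]
```

View pics/w5b.png

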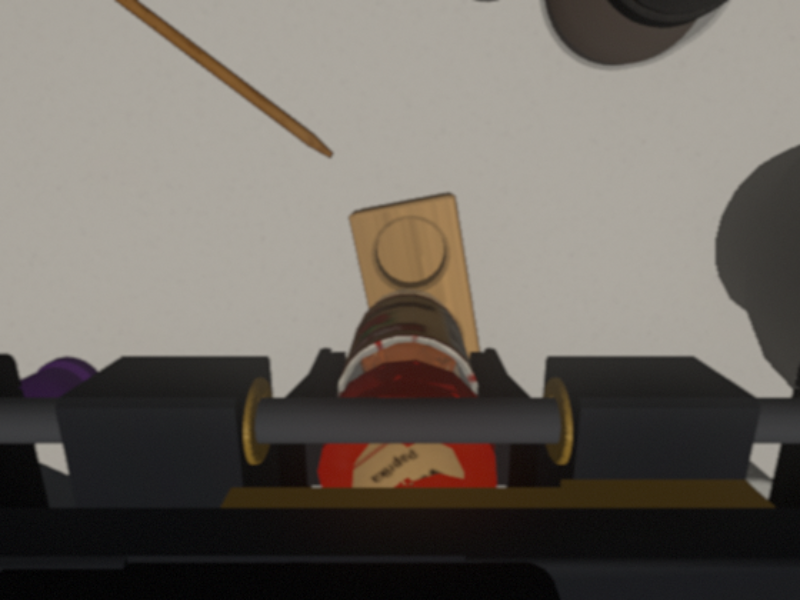

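The well rim is centred at (411,252), about 3 mm from the prediction, and the jar is held upright. Lowering.

```bash
python3 -m creep '[[0,0,0,0.066,0,0.3,0.9],[0,0,0,0.066,0,0.6,0.9],[0,0,0,0.066,0,0.85,0.9],[0,0,0,0.066,0,0.9,0.9],[0,0,0,0.066,0,0.9,0.9]]'|tail -5;  python3 -m creep '[[0,0,0,0,0,0.07,0.9],[0,0,0,0,0,0.14,0.9],[0,0,0,0,0,0.2,0.9],[0,0,0,0,0,0.25,0.9],[0,0,0,0,0,0.265,0.9],[0,0,0,0,0,0.265,0.9]]'|tail -5
```

```text
tcp_pos: [0.568, 0.4258, 0.1152]
orientation: [3.141, -0.0, 1.566]
force: [-0.2, -0.0, -0.7]
opening: 0.0443
grip_force: 25.0
tcp_pos: [0.5669, 0.4273, 0.0743]
orientation: [-3.142, 0.0, 1.568]
force: [-0.3, 0.0, -1.2]
opening: 0.044
grip_force: 25.0
```

```bash
python3 -m creep '[[0,0,0,-0.015,0,0.018,0.9],[0,0,0,-0.015,0,0.018,0.9]]'|tail -5; python3 -m creep '[[0,0,0,0,0,0,0],[0,0,0,0,0,0,0],[0,0,0,0,0,0,0],[0,0,0,0,0,0,0],[0,0,0,0,0,-0.4,0],[0,0,0,0,0,-0.8,0],[0,0,0,0,0,-0.95,0],[0,0,0,0,0,-0.95,0]]'|tail -5;python3 - <<'E'
from h import *
go(.446,.184,.24)
E
```

```text
tcp_pos: [0.5669, 0.4246, 0.0717]
orientation: [-3.142, 0.0, 1.568]
force: [-0.6, 0.2, -0.9]
opening: 0.0441
grip_force: 25.0
tcp_pos: [0.568, 0.4255, 0.2167]
orientation: [3.138, -0.003, 1.568]
force: [0.2, -1.3, -0.5]
opening: 0.0869
grip_force: 0.0
turn [ 0.0011 -0.001  -0.0009] shift [-1.612 -0.808 -0.164]
```

```bash
python3 -m creep '[[0,0,0,-0.8,-0.4,-0.16,0],[0,0,0,-0.8,-0.4,-0.16,0],[0,0,0,-0.8,-0.4,-0.16,0]]'|grep nothing; python3 -m creep '[[0,0,0,-0.81,-0.4,0,0],[0,0,0,-0.81,-0.4,0,0],[0,0,0,-0.81,-0.4,0,0],[0,0,0,-0.81,-0.4,0,0]]'|tail -5;python3 - <<'E'
from h import *
go(.446,.184,.13)
d=snap('wrist','w6')
for p in [(.446,.184,.17),(.446,.184,.141)]: print(proj(d,p)*1.4286)
a=cv2.imread('pics/w6.png');cv2.imwrite('pics/w6b.png',cv2.resize(a,(800,600)))
E
```

```text
tcp_pos: [0.4461, 0.1843, 0.2377]
orientation: [-3.141, -0.0, 1.568]
force: [0.7, 0.7, 0.1]
opening: 0.0871
grip_force: 0.0
turn [-0.0001 -0.0001 -0.0008] shift [-0.002 -0.     0.718]
[408.57360036 323.95024248]
[408.46723327 307.28063369]
```

View pics/w6b.png

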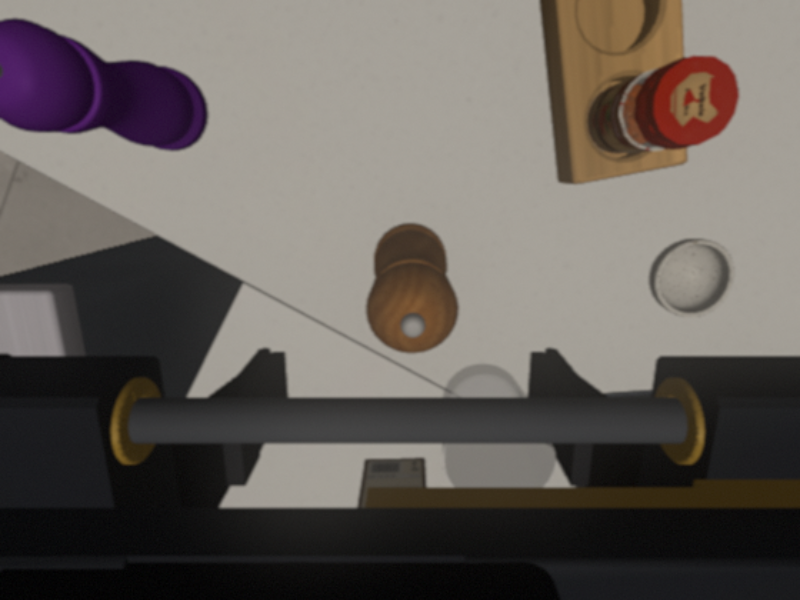

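The mill's knob at (413,326) matches the prediction (409,324), and it is brown wood. The purple one is far left. Grasping.

```bash
python3 -m creep '[[0,0,0,0,0,0.25,0],[0,0,0,0,0,0.5,0],[0,0,0,0,0,0.715,0],[0,0,0,0,0,0.715,0]]'|tail -6; python3 -m creep '[[0,0,0,0,0,0,0.9],[0,0,0,0,0,0,0.9],[0,0,0,0,0,0,0.9],[0,0,0,0,0,0,0.9],[0,0,0,0,0,0,0.9],[0,0,0,0,0,0,0.9]]' 35; python3 -m creep '[[0,0,0,0,0,-0.3,0.9],[0,0,0,0,0,-0.6,0.9],[0,0,0,0,0,-0.9,0.9],[0,0,0,0,0,-0.9,0.9]]'|tail -5;python3 -m creep '[[0,0,0,0,0,-0.4,0.9],[0,0,0,0,0,-0.4,0.9],[0,0,0,0,0,-0.4,0.9]]'|tail -5;python3 -c "
from h import *
go(.543,-.298,.33)"
```

```text
t: 18.32
tcp_pos: [0.4452, 0.1846, 0.1285]
orientation: [-3.137, 0.004, 1.57]
force: [-0.2, -0.4, 0.4]
opening: 0.0871
grip_force: 0.0
t: 19.08
tcp_pos: [0.4464, 0.1839, 0.1313]
orientation: [3.141, -0.001, 1.568]
force: [-0.1, 0.7, 3.1]
opening: 0.047
grip_force: 35.0
tcp_pos: [0.4481, 0.1846, 0.2689]
orientation: [3.136, -0.005, 1.568]
force: [0.4, 0.4, -1.5]
opening: 0.0472
grip_force: 35.0
tcp_pos: [0.4453, 0.1835, 0.3243]
orientation: [-3.139, 0.001, 1.568]
force: [0.3, 0.1, -2.0]
opening: 0.0468
grip_force: 35.0
turn [-0.0008  0.0004 -0.0008] shift [-3.209  0.659 -0.035]
```

```bash
python3 -m creep '[[0,0,0,-0.2,0.04,0,0.9],[0,0,0,-0.5,0.1,0,0.9],[0,0,0,-0.8,0.165,0,0.9]]'|grep nothing;python3 -m creep '[[0,0,0,-0.4,0.08,0,0.9],[0,0,0,-0.8,0.165,0,0.9]]'|grep nothing;python3 -m creep '[[0,0,0,-0.4,0.08,0,0.9],[0,0,0,-0.8,0.165,0,0.9]]'|grep nothing;python3 -m creep '[[0,0,0,-0.3,0.08,0,0.9],[0,0,0,-0.6,0.14,0,0.9],[0,0,0,-0.8,0.165,0,0.9],[0,0,0,-0.8,0.165,0,0.9],[0,0,0,-0.8,0.165,0,0.9],[0,0,0,-0.8,0.165,0,0.9]]'|tail -5
python3 - <<'E'
from h import *
go(.543,-.298,.147)
d=snap('side','s1')
for p in [(.543,-.298,.038),(.543,-.298,.19),(.543,-.298,.36)]: print(proj(d,p))
a=cv2.imread('pics/s1.png')[30:280,280:560];cv2.imwrite('pics/s1b.png',cv2.resize(a,None,fx=2.4,fy=2.4))
E
```

```text
tcp_pos: [0.5442, -0.2948, 0.3251]
orientation: [-3.141, -0.001, 1.57]
force: [1.1, -0.0, -0.9]
opening: 0.0467
grip_force: 35.0
turn [-0.0003 -0.0005 -0.0002] shift [-0.023 -0.007  1.188]
[375.05037042 216.04732506]
[382.02592657 164.45282621]
[390.92240406  98.6502884 ]
```

View pics/s1b.png

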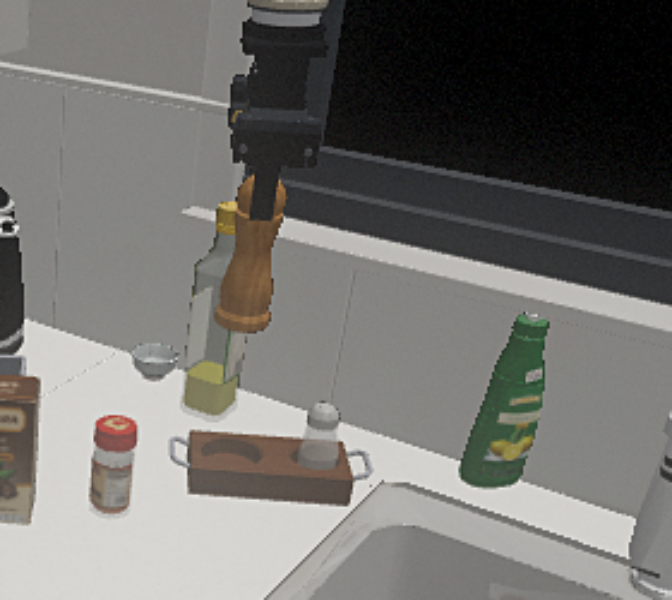

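The mill hangs upright: its axis from (260,200) to (243,322) matches the projected vertical. Lowering.

```bash
python3 -m creep '[[0,0,0,-0.023,0,0.25,0.9],[0,0,0,-0.023,0,0.5,0.9],[0,0,0,-0.023,0,0.75,0.9],[0,0,0,-0.023,0,0.9,0.9],[0,0,0,-0.023,0,0.9,0.9]]'|tail -5;  python3 -m creep '[[0,0,0,0,0,0.07,0.9],[0,0,0,0,0,0.14,0.9],[0,0,0,0,0,0.2,0.9],[0,0,0,0,0,0.25,0.9],[0,0,0,0,0,0.275,0.9],[0,0,0,0,0,0.275,0.9]]'|tail -5
```

```text
tcp_pos: [0.5434, -0.2981, 0.1893]
orientation: [-3.138, -0.002, 1.57]
force: [0.0, 0.3, -1.4]
opening: 0.0472
grip_force: 35.0
tcp_pos: [0.5439, -0.2999, 0.1494]
orientation: [-3.141, -0.0, 1.568]
force: [0.2, 0.5, -1.5]
opening: 0.047
grip_force: 35.0
```

```bash
python3 -m creep '[[0,0,0,0,0,0.015,0.9],[0,0,0,0,0,0.015,0.9]]'|tail -5; python3 -m creep '[[0,0,0,0,0,0,0],[0,0,0,0,0,0,0],[0,0,0,0,0,0,0],[0,0,0,0,0,0,0],[0,0,0,0,0,-0.3,0],[0,0,0,0,0,-0.6,0],[0,0,0,0,0,-0.75,0],[0,0,0,0,0,-0.75,0]]'|tail -5;python3 - <<'E'
from h import *
go(.453,-.171,.2)
E
```

```text
tcp_pos: [0.5441, -0.3, 0.1476]
orientation: [3.141, 0.0, 1.568]
force: [0.1, -0.2, -1.4]
opening: 0.0469
grip_force: 35.0
tcp_pos: [0.5447, -0.3007, 0.2617]
orientation: [3.138, 0.001, 1.568]
force: [0.4, -0.0, 0.2]
opening: 0.0869
grip_force: 0.0
turn [ 0.0012  0.0004 -0.0008] shift [ 0.863 -0.615  0.408]
```

```bash
python3 -m creep '[[0,0,0,0.4,-0.3,0,0],[0,0,0,0.86,-0.61,0.1,0],[0,0,0,0.86,-0.61,0.58,0],[0,0,0,0.86,-0.61,0.58,0],[0,0,0,0.86,-0.61,0.58,0]]'|tail -5;python3 - <<'E'
from h import *
p=(.453,-.171)
go(*p,.0535)
d=snap('wrist','w7')
c=d['color'].astype(int);m=((c[...,0]>90)&(c[...,1]<70)&(c[...,2]<70)).astype(np.uint8)
n,l,s,ce=cv2.connectedComponentsWithStats(m);print([ (s[i],ce[i]) for i in range(1,n) if s[i,4]>150])
print(proj(d,[*p,.106]),proj(d,[p[0]+.0225,p[1],.106]),proj(d,[p[0],p[1]+.0225,.106]))
E
```

```text
tcp_pos: [0.4508, -0.1693, 0.1708]
orientation: [-3.136, -0.001, 1.569]
force: [-0.1, 0.2, -0.6]
opening: 0.0872
grip_force: 0.0
turn [-0.0017 -0.0003 -0.0005] shift [-0.012  0.019  0.782]
[(array([ 261,  200,   63,   60, 2118], dtype=int32), array([292.07459868, 229.10717658]))]
[289.84260558 230.13032919] [323.05939995 230.09939131] [289.8731799  197.76650312]
```

```bash
python3 -m creep '[[0,0,0,-0.008,0.01,0.2,0],[0,0,0,-0.008,0.01,0.5,0],[0,0,0,-0.008,0.01,0.78,0],[0,0,0,-0.008,0.01,0.78,0]]'|tail -6; python3 -m creep '[[0,0,0,0,0,0,0.9],[0,0,0,0,0,0,0.9],[0,0,0,0,0,0,0.9],[0,0,0,0,0,0,0.9],[0,0,0,0,0,0,0.9],[0,0,0,0,0,0,0.9]]' 25; python3 -m creep '[[0,0,0,0,0,-0.45,0.9],[0,0,0,0,0,-0.9,0.9],[0,0,0,0,0,-0.9,0.9],[0,0,0,0,0,-0.9,0.9]]'|tail -5;python3 -m creep '[[0,0,0,0.2,0,-0.4,0.9],[0,0,0,0.6,0.15,-0.4,0.9],[0,0,0,0.6,0.15,-0.4,0.9]]'|tail -5;python3 -c "
from h import *
go(.580,.357,.25)"
```

```text
t: 25.42
tcp_pos: [0.4533, -0.1724, 0.0546]
orientation: [-3.137, -0.0, 1.567]
force: [-0.2, 0.6, 0.7]
opening: 0.087
grip_force: 0.0
t: 26.18
tcp_pos: [0.4546, -0.1718, 0.0561]
orientation: [3.141, -0.0, 1.568]
force: [-0.3, -0.6, 1.9]
opening: 0.0437
grip_force: 25.0
tcp_pos: [0.4541, -0.1712, 0.1907]
orientation: [3.141, -0.001, 1.569]
force: [0.6, -0.7, -1.0]
opening: 0.0438
grip_force: 25.1
tcp_pos: [0.4775, -0.0764, 0.2492]
orientation: [-3.139, -0.001, 1.577]
force: [-0.4, 0.2, -0.6]
opening: 0.0437
grip_force: 25.1
turn [-0.0009 -0.0003  0.0021] shift [ 2.885  0.702 -0.005]
```

```bash
python3 -m creep '[[0,0,0.002,0.9,0.22,0,0.9],[0,0,0.002,0.9,0.22,0,0.9],[0,0,0.002,0.9,0.22,0,0.9]]'|grep nothing;python3 -m creep '[[0,0,0,0.9,0.22,0,0.9],[0,0,0,0.9,0.22,0,0.9],[0,0,0,0.9,0.22,0,0.9]]'|grep nothing;python3 -m creep '[[0,0,0,0.9,0.22,0,0.9],[0,0,0,0.9,0.22,0,0.9],[0,0,0,0.9,0.22,0,0.9],[0,0,0,0.9,0.22,0,0.9]]'|tail -5
python3 - <<'E'
from h import *
go(.580,.3565,.11)
E
```

```text
tcp_pos: [0.5785, 0.3211, 0.2489]
orientation: [-3.139, 0.003, 1.561]
force: [0.0, -0.6, -1.0]
opening: 0.0435
grip_force: 25.1
turn [-0.0008  0.0011 -0.003 ] shift [0.239 0.01  0.925]
```

```bash
python3 -m creep '[[0,0,-0.003,0.24,0.005,0.1,0.9],[0,0,-0.003,0.24,0.005,0.4,0.9],[0,0,-0.003,0.24,0.005,0.7,0.9],[0,0,-0.003,0.24,0.005,0.88,0.9],[0,0,-0.003,0.24,0.005,0.88,0.9]]'|tail -5;  python3 -c "
from h import *
go(.579,.357,.0735)"
```

```text
tcp_pos: [0.5787, 0.3542, 0.1168]
orientation: [-3.137, 0.004, 1.567]
force: [-0.0, 0.1, -0.8]
opening: 0.0435
grip_force: 25.1
turn [-0.0014  0.0014 -0.0011] shift [0.02  0.003 0.288]
```

```bash
python3 -m creep '[[0,0,0,0.01,0,0.07,0.9],[0,0,0,0.01,0,0.14,0.9],[0,0,0,0.01,0,0.2,0.9],[0,0,0,0.01,0,0.25,0.9],[0,0,0,0.01,0,0.28,0.9],[0,0,0,0.01,0,0.28,0.9]]'|tail -5; python3 -m creep '[[0,0,0,0,0,0.005,0.9],[0,0,0,0,0,0.005,0.9]]'|tail -5
```

```text
tcp_pos: [0.5798, 0.3597, 0.0765]
orientation: [-3.141, 0.0, 1.571]
force: [0.5, 0.6, -1.5]
opening: 0.0435
grip_force: 25.2
tcp_pos: [0.58, 0.3599, 0.0764]
orientation: [3.141, -0.0, 1.571]
force: [0.9, -0.3, -0.3]
opening: 0.0437
grip_force: 25.2
```

```bash
python3 -m creep '[[0,0,0,-0.01,0,0.018,0.9],[0,0,0,-0.01,0,0.018,0.9]]'|tail -5; python3 -m creep '[[0,0,0,0,0,0,0],[0,0,0,0,0,0,0],[0,0,0,0,0,0,0],[0,0,0,0,0,0,0],[0,0,0,0,0,-0.3,0],[0,0,0,0,0,-0.6,0],[0,0,0,0,0,-0.95,0],[0,0,0,0,0,-0.95,0]]'|tail -5;python3 - <<'E'
from h import *
go(.432,-.042,.23)
E
```

```text
tcp_pos: [0.5797, 0.3582, 0.0733]
orientation: [-3.141, 0.0, 1.571]
force: [-0.5, 0.5, -0.8]
opening: 0.0437
grip_force: 25.2
tcp_pos: [0.5827, 0.3589, 0.2212]
orientation: [3.134, -0.005, 1.571]
force: [1.0, -1.0, -1.0]
opening: 0.0867
grip_force: 0.0
turn [ 0.0025 -0.0017  0.0001] shift [-2.672 -1.004 -0.08 ]
```

```bash
python3 -m creep '[[0,0,0,-0.9,-0.33,-0.15,0],[0,0,0,-0.9,-0.33,-0.15,0],[0,0,0,-0.9,-0.33,-0.15,0]]'|grep nothing;python3 -m creep '[[0,0,0,-0.9,-0.33,0,0],[0,0,0,-0.9,-0.33,0,0],[0,0,0,-0.9,-0.33,0,0]]'|grep nothing;python3 -m creep '[[0,0,0,-0.88,-0.34,0,0],[0,0,0,-0.88,-0.34,0,0],[0,0,0,-0.88,-0.34,0,0],[0,0,0,-0.88,-0.34,0,0]]'|tail -5
python3 - <<'E'
from h import *
go(.432,-.042,.104)
d=snap('wrist','w8')
for s,t in [(1,1),(1,-1),(-1,-1),(-1,1)]: print(np.round(proj(d,[.432+s*.029,-.042+t*.046,.15])*1.4286))
a=cv2.imread('pics/w8.png');cv2.imwrite('pics/w8b.png',cv2.resize(a,(800,600)))
E
```

```text
tcp_pos: [0.4305, -0.0432, 0.2386]
orientation: [3.141, -0.001, 1.571]
force: [1.2, 1.1, 1.0]
opening: 0.087
grip_force: 0.0
turn [ 0.0002 -0.0003 -0.    ] shift [0.007 0.009 0.897]
[470. 220.]
[464. 390.]
[358. 390.]
[353. 220.]
```

View pics/w8b.png

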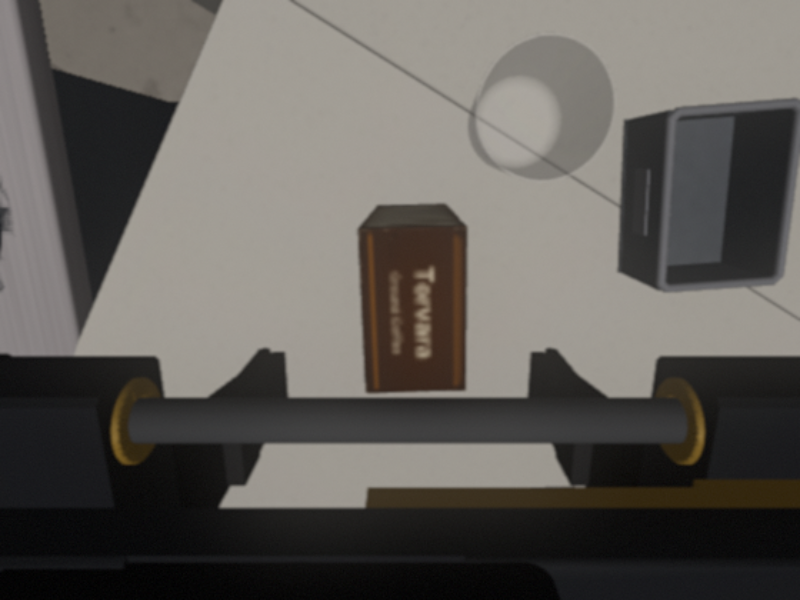

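The pack's top corners are at (360,228), (466,226), (465,389) and (367,391), square to the jaws. The bin rim is to the right, with corners (672,112), (662,290) and (780,278).

```bash
python3 - <<'E'
from h import *
w=dict(np.load('w8.npz'));k=1.4286
f=lambda p,z:ray(w,np.array(p)/k,z)[:2]
a,b,c=f((672,112),.069),f((662,290),.069),f((780,278),.069);print('bin',a,b,c,'centre',(a+c)/2,'yaw',np.arctan2(*(a-b)[::-1])-np.pi/2,np.arctan2(*(c-b)[::-1]))
p=[f(q,.15) for q in [(360,228),(466,226),(465,389),(367,391)]];print(np.round(p,3),np.mean(p,0))
E
python3 -m creep '[[0,0,0,0,0.005,0.25,0],[0,0,0,0,0.005,0.6,0],[0,0,0,0,0.005,0.88,0],[0,0,0,0,0.005,0.88,0]]'|tail -6; python3 -m creep '[[0,0,0,0,0,0,0.9],[0,0,0,0,0,0,0.9],[0,0,0,0,0,0,0.9],[0,0,0,0,0,0,0.9],[0,0,0,0,0,0,0.9],[0,0,0,0,0,0,0.9]]' 35;python3 -m creep '[[0,0,0,0,0,-0.3,0.9],[0,0,0,0,0,-0.6,0.9],[0,0,0,0,0,-0.9,0.9],[0,0,0,0,0,-0.9,0.9]]'|tail -5
```

```text
bin [0.5951161  0.06211298] [ 0.60455524 -0.05219872] [ 0.6837743  -0.04388488] centre [0.6394452  0.00911405] yaw 0.08238677942792938 0.10456464582366648
[[ 0.406 -0.   ]
 [ 0.459  0.001]
 [ 0.461 -0.087]
 [ 0.408 -0.089]] [ 0.43369397 -0.04381672]
t: 32.98
tcp_pos: [0.4293, -0.0423, 0.1039]
orientation: [-3.134, 0.003, 1.574]
force: [0.5, -0.2, 0.3]
opening: 0.0872
grip_force: 0.0
t: 33.72
tcp_pos: [0.4319, -0.0434, 0.1072]
orientation: [3.14, -0.001, 1.571]
force: [-0.1, 1.7, 5.8]
opening: 0.0583
grip_force: 34.7
tcp_pos: [0.4327, -0.0437, 0.2438]
orientation: [3.135, -0.004, 1.572]
force: [-0.3, 1.1, -1.3]
opening: 0.0587
grip_force: 34.7
```

```bash
python3 -m creep '[[0,0,0,0.1,0.3,0,0.9],[0,0,0,0.18,0.69,0,0.9],[0,0,0,0.18,0.69,0,0.9]]'|grep nothing;python3 -m creep '[[0,0,-0.027,0.1,0.35,0,0.9],[0,0,-0.027,0.18,0.6,0,0.9],[0,0,-0.027,0.18,0.68,0,0.9],[0,0,-0.027,0.18,0.68,0,0.9],[0,0,-0.027,0.18,0.68,0,0.9]]'|tail -5
python3 - <<'E'
from h import *
go(.638,.0095,.111,1.655)
d=snap('side','s2');snap('top','t2')
a=cv2.imread('pics/s2.png')[60:270,180:460];a=cv2.resize(a,(800,600));cv2.imwrite('pics/s2b.png',a)
E
```

```text
tcp_pos: [0.6347, 0.0093, 0.2413]
orientation: [-3.14, -0.001, 1.654]
force: [0.3, 0.6, -1.9]
opening: 0.0588
grip_force: 34.7
turn [-0.0004 -0.0002 -0.0003] shift [-0.001  0.023  0.869]
```

View pics/s2b.png

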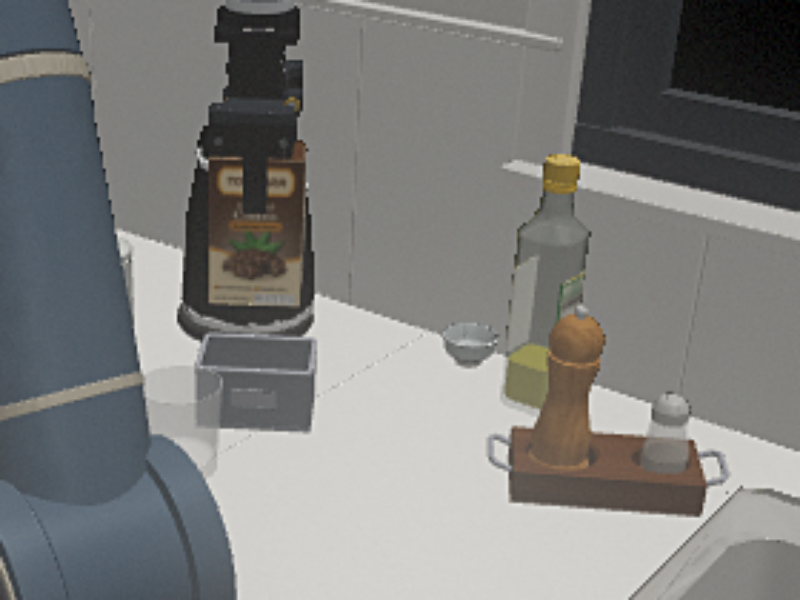

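The mill (570,390) and salt (667,435) stand in their wells, and the pack hangs over the bin, square to it. Lowering.

```bash
python3 -m creep '[[0,0,0,0,0.023,0.15,0.9],[0,0,0,0,0.023,0.3,0.9],[0,0,0,0,0.023,0.4,0.9],[0,0,0,0,0.023,0.48,0.9],[0,0,0,0,0.023,0.56,0.9],[0,0,0,0,0.023,0.64,0.9],[0,0,0,0,0.023,0.7,0.9]]'|tail -5; python3 -m creep '[[0,0,0,0,0,0.06,0.9],[0,0,0,0,0,0.1,0.9],[0,0,0,0,0,0.14,0.9],[0,0,0,0,0,0.15,0.9],[0,0,0,0,0,0.15,0.9]]'|tail -5;
```

```text
tcp_pos: [0.6397, 0.0108, 0.1358]
orientation: [-3.141, -0.0, 1.656]
force: [0.5, -0.2, -0.0]
opening: 0.0587
grip_force: 34.7
tcp_pos: [0.6398, 0.0107, 0.1141]
orientation: [3.141, -0.0, 1.656]
force: [1.2, 0.2, -0.1]
opening: 0.0584
grip_force: 34.7
```

```bash
python3 -m creep '[[0,0,0,0,0,0.015,0.9],[0,0,0,0,0,0.02,0.9],[0,0,0,0,0,0.02,0.9]]'|tail -5; python3 -m creep '[[0,0,0,0,0,0,0],[0,0,0,0,0,0,0],[0,0,0,0,0,0,0],[0,0,0,0,0,0,0],[0,0,0,0,0,-0.3,0],[0,0,0,0,0,-0.6,0],[0,0,0,0,0,-0.95,0],[0,0,0,0,0,-0.95,0]]'|tail -5;  python3 -m creep '[[0,0,0,-0.8,-0.5,-0.3,0],[0,0,0,-0.8,-0.8,-0.3,0],[0,0,0,-0.8,-0.8,-0.3,0],[0,0,0,-0.8,-0.8,-0.3,0],[0,0,0,-0.8,-0.8,-0.3,0]]'|tail -5; python3 - <<'E'
from h import *
d=snap('top','t3');a=cv2.imread('pics/t3.png')
cv2.imwrite('pics/t3b.png',cv2.resize(a[135:270,110:390],None,fx=2.85,fy=2.85,interpolation=cv2.INTER_CUBIC))
for n,p in [('jarA',(.567,.4245,.123)),('jarB',(.579,.357,.123)),('home',(.591,.290,.123)),('mill',(.541,-.298,.186)),('salt',(.5437,-.389,.106)),('pack',(.638,.0095,.154)),('tumb',(.506,.063,.093))]: print(n,np.round((proj(d,p)-[110,135])*2.85))
E
```

```text
tcp_pos: [0.6398, 0.0108, 0.1113]
orientation: [3.141, -0.0, 1.656]
force: [-1.2, 0.1, 1.6]
opening: 0.0586
grip_force: 34.7
tcp_pos: [0.6421, 0.0096, 0.2581]
orientation: [3.133, 0.0, 1.656]
force: [-0.0, -0.0, -0.3]
opening: 0.0868
grip_force: 0.0
tcp_pos: [0.5306, -0.118, 0.2978]
orientation: [-3.141, -0.001, 1.657]
force: [-0.2, 0.4, 0.3]
opening: 0.0868
grip_force: 0.0
jarA [ 37. 242.]
jarB [ 95. 213.]
home [153. 184.]
mill [680.  38.]
salt [745.  45.]
pack [383.  59.]
tumb [377. 200.]
```

View pics/t3b.png

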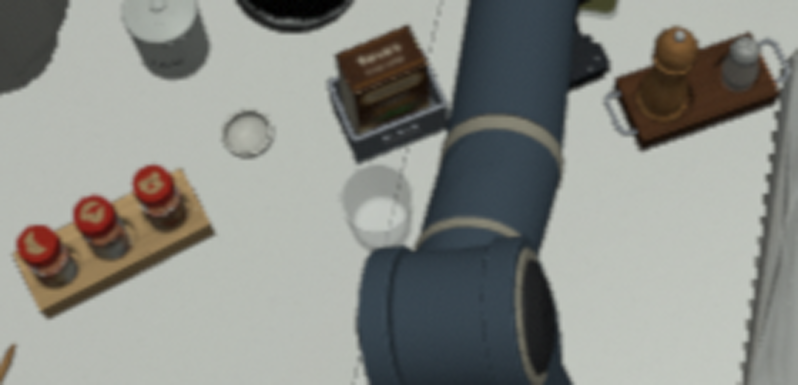

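The final top view shows every item seated within a few pixels of its predicted position:
- Jars at (39,244), (96,214) and (154,184).
- Pack in the bin at (383,60).
- Mill knob at (679,36) and salt at (743,47).
- Glass unmoved at (377,200).

The gripper is clear and the arm is at rest, so I'm handing the job in.

```bash
python3 -c "
from h import *
print(ticket.close_job())"
```

```text
the job is handed in; nothing more can be done
None
```

The pepper mill, salt shaker, both spice jars and the coffee pack stand in their places, the glass and the jar already in the block look unmoved, and the job is handed in; the hand-in gave no verdict.

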